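# Pack the glue stick and hang up the plywood tote

## Task

Tidy the craft table: with the plywood tote still standing on the table, put the glue stick into one of its two pockets and let go of it. Then hang the tote on the steel hook of the stand by the middle of its dowel handle, so that it hangs freely and level with the glue stick still in it. Leave the tape roll, the battery holder and the plywood parts where they are.

Things in the scene. Friction and masses are not known exactly. Their poses are not given: they have to be found in the camera images.
- tote: Open plywood tote, 0.2-0.35 kg, outside 100 (its x) by 120 (its y) by 55 mm high, walls and floor 5 mm. A 55 mm high middle wall along y makes two pockets, 42 (x) by 110 mm (y) inside, centred at x = +-24 mm. Two uprights 22 mm wide (x), 5 mm thick, at y = +-57.5 mm rise to 144 mm and carry a dowel handle. Origin: centre of the underside, z up. Same after a half turn about z.
- tote_handle (a point): Middle of the tote's round dowel handle, on its axis: 138 mm above the tote's underside. The dowel is 10 mm thick, runs along the tote's y and is free for 110 mm between the uprights. Axes as the tote's.
- glue_stick: Glue stick standing upright: white cylinder with black cap, 20 mm thick and 90 mm tall, about 35 g. Origin: centre of the underside; z up along it.
- glue_stick_middle (a point): Centre of the glue stick, 45 mm above its underside.
- stand: Fixed hook stand: upright plywood panel 200 (its y) by 360 mm high, 12 mm thick, on a foot reaching 150 mm back (+x). Origin: at the table, middle of the panel's front face; x points into the panel, z up. The panel rises 135 mm above its hook: a gripper pointing straight down strikes it when the handle is over the hook; lean the tool 25 to 45 deg, fingers towards the panel.
- hook_seat (a point): Where the axis of the hung handle lies (along the stand's y): x = -65 mm, y = 0, z = 220 mm of the stand; axes as the stand's. The hook is an 8 mm steel rod: its axis leaves the panel at z = 225 mm, slopes down to z = 210 mm at x = -65 mm and rises to its tip at x = -90 mm, z = 225 mm.
- hook_tip (a point): Top of the hook's tip: x = -90 mm, y = 0, z = 229 mm of the stand; the handle's underside must pass over it.
- tape_roll: Bystander: brown cardboard tape roll lying flat, 66 mm across, hole 50 mm, 19 mm high. Origin: centre of the underside.
- battery_holder: Bystander: black battery holder with two cells, 62 x 32 x 17 mm. Origin: centre of the underside.
- plywood_parts: Bystander: two stacked flat plywood parts, 90 x 120 mm, 12 mm high. Origin: centre of the underside.

How it is judged:
By the outcome, as a careful person would: the job done as asked, in the order asked, and still so for the second after the job is handed in, with the robot touching nothing.
It also fails if it takes over 56 s, if anything falls off the work surface, if the arm or the gripper's body presses on something with over 40 N, if the wrist force passes 120 N, or if a joint passes its speed limit or range.

## Robot

A 6-joint arm with a two-finger parallel gripper is mounted at the origin on the work surface. World frame = base frame: x ahead of the robot, y to its left, z up, the work surface at z = 0. Lengths are in mm, angles in rad, forces in N, time in s.
With the tool pointing down it reaches from about 350 to 975 mm from the base axis. Payload 7.1 kg.
Tool frame: the origin (TCP) lies midway between the tips of the shut fingers; the grasp point (between the pads) lies 19 mm behind it (ctrl.grasp_offset is the distance from the TCP to the grasp point, in mm); z points along the fingers, y is the line along which they close (so a half turn about z gives the same grasp; the last joint's range is limited). The gripper opens to 88 mm and grips with 3 to 60 N. Pads are 20 mm wide; open, the fingers measure 115 mm over their backs; the gripper's body (75 mm by 178 mm) begins 61 mm behind the grasp point.
Start: joints at [1.208, 0.423, 1.63, -0, 1.089, -0.019], TCP at [210.635, 588.42, 222.675] pointing down, gripper open.
Joint ranges: [-3, 3], [-0.9, 2.11], [0.09, 2.58], [-1.31, 4.45], [0.11, 2.69], [-2.54, 2.54]. Speed limits (rad/s): [2.39, 2.39, 3.01, 3.14, 3.14, 3.14].

## Interface

Orientations are given as a rotation vector (axis times angle).
In Python, from workcell import ctrl gives the robot as it stands. The module is installed in compiled form; this text tells all that it offers.
- The arm moves only by the tool servo_tool, never from a script. Its argument "rows" is a list of rows, each a list of 7 numbers: the turn, a rotation vector about the tool's x, y, z as a fraction of full scale, then the shift along the tool's x, y, z as a fraction of full scale, then the finger opening in mm, from 0 to 87.8. A call has 1 to 10 rows; each row is the pose to reach, as a shift and turn from the pose commanded when the call began, along the tool's axes at that moment; what a row does not reach only later rows make up. Full scale, the value 1, is 20 cm for a shift and 1.5 rad for a turn. A row lasts 1/8 s, in which the tool goes at most 62.5 mm and 10.7 degrees, less where a joint would pass 70% of its speed; a pose out of reach is approached as far as the arm can. A call with a number of a shift or a turn outside -1 to 1 is refused whole. A call with a gripper value outside its range is refused whole. The fingers move at their own pace and stop on an object; the grip force is fixed at half the most. Time passes only in rows, so rows that repeat a pose let the fingers close. It gives the time, the measured TCP pose, the force, the opening and the grip force at its end, in the units of the state.
- ctrl.get_obs(): the state, without advancing time (a new reading comes with each control period).
- ctrl.get_image(name): name is "scene" or "top" or "wrist"; returns (picture, depth): 400x640x3 uint8, red, green, blue; 400x640 float32, mm along the optical axis (not along the pixel's ray), 0 where there is no reading.
- ctrl.camera_info(name): a dict with "intrinsics" (3x3 intrinsics, pixels), "R" (3x3) and "t" (3): a world point X has camera coordinates R X + t. Camera axes: x right, y down, z forward; pixel columns grow to the right and rows downward; lengths in mm; the calibration is good to about 2 mm. A picture is of the moment at which its call begins: read the wrist's pose just before it. camera_info takes no time and is no camera call; for the wrist camera it gives the pose at the moment of the call.
- ctrl.close_job(): hands the job in; it is judged then, once.
The state is a dict: "t": time; "qpos": joint angles; "qvel": joint speeds; "joint_torque": joint torques, N m; "ee_pos": TCP position; "orientation": TCP orientation; "ft_force": force on the tool from outside, world axes, zero at the start; "moment": the same for the moment, N m; "width": finger opening in mm; "grasp_force": force on a finger pad.
Only numpy, scipy, OpenCV 4.12 (cv2) and the standard library are available. Lean on these libraries where they do the work, as an engineer would, in place of code of your own. Each camera call takes 0.05 s, during which the arm holds its last target. There are 200 camera calls.

## Working session

There is one attempt and no reset: what is moved stays moved. The work goes in short steps, Python scripts to look and compute and a tool call to move; the robot and the scene stay as the last step left them, time stands still between calls to the robot, and variables do not carry over. Pictures are saved under pics/ and viewed, at most 10 in all, crops included, and the job is handed in when it is done.

Besides the shell and the picture viewer there is one more tool, called after ">>>" in YAML: its name, and indented under it one key for each argument. servo_tool: Moves the arm, as the interface text tells. Its arguments: {"type":"object","properties":{"rows":{"type":"array","items":{"type":"array","items":{"type":"number"}}}},"required":["rows"]}

```bash
mkdir -p pics
cat > h.py <<'E'
import numpy as np,cv2
from scipy.spatial.transform import Rotation as Ro
from workcell import ctrl
def cam(n):
    c=ctrl.camera_info(n);im,d=ctrl.get_image(n);return im,d,np.array(c["intrinsics"]),np.array(c["R"]),np.array(c["t"]).ravel()
def cloud(d,K,R,t):
    v,u=np.mgrid[:d.shape[0],:d.shape[1]]
    p=np.stack([(u-K[0,2])/K[0,0]*d,(v-K[1,2])/K[1,1]*d,d],-1)
    return (p-t)@R
def pose():
    o=ctrl.get_obs();return np.array(o["ee_pos"]),Ro.from_rotvec(o["orientation"])
def rel(p,R):
    "row numbers for target TCP p, rotation R"
    p0,R0=pose();return np.round(np.r_[(R0.inv()*R).as_rotvec()/1.5,R0.inv().apply(np.array(p)-p0)/200],4)
def save(n,im): cv2.imwrite(f"pics/{n}.png",im[...,::-1])
E
python3 - <<'E'
from h import *
for n in("scene","top"):
    im,d,K,R,t=cam(n);save(n,im);np.savez(n,im=im,d=d,P=cloud(d,K,R,t),K=K,R=R,t=t)
    print(n,-R.T@t,R[2])
print(ctrl.get_obs(),ctrl.grasp_offset)
c=ctrl.camera_info("wrist");print(c)
E
```

```text
scene [1514.10556709 -142.86681732  718.35806224] [-0.85069164  0.1066978  -0.51472255]
top [ 335.90484797   -6.19321947 1315.38043449] [ 0.23948241 -0.01097436 -0.97083868]
{'t': 0.1, 'qpos': array([ 1.20800231e+00,  4.23780227e-01,  1.63057363e+00,  2.26640655e-06,
        1.08859774e+00, -1.89862788e-02]), 'qvel': array([-0.00020997, -0.00172956, -0.00181533, -0.00092834, -0.00033151,
       -0.00033348]), 'joint_torque': array([ 5.18646684e-04, -5.45612848e+01, -2.74324518e+01,  6.46078144e-02,
        1.88380742e-02,  2.34503165e-05]), 'ee_pos': array([210.46714624, 587.98372406, 221.98525562]), 'orientation': array([-5.37353091e-01, -3.09503139e+00,  2.09507282e-03]), 'ft_force': array([-0.94347623, -0.27851843, -0.08373626]), 'moment': array([-0.06888117,  0.00763241,  0.03873105]), 'grasp_force': 0.0, 'width': 87.93926827558813} 18.700000000000003
{'intrinsics': array([[350.24654539,   0.        , 323.49333844],
       [  0.        , 350.24654539, 203.04340317],
       [  0.        ,   0.        ,   1.        ]]), 'R': array([[ 3.36687115e-01,  9.41616393e-01, -5.95393800e-04],
       [ 9.11181876e-01, -3.25645269e-01,  2.52394033e-01],
       [ 2.37464472e-01, -8.55203309e-02, -9.67624358e-01]]), 't': array([-626.00913909,  -31.34324579,  389.29471984])}
```

View pics/top.png

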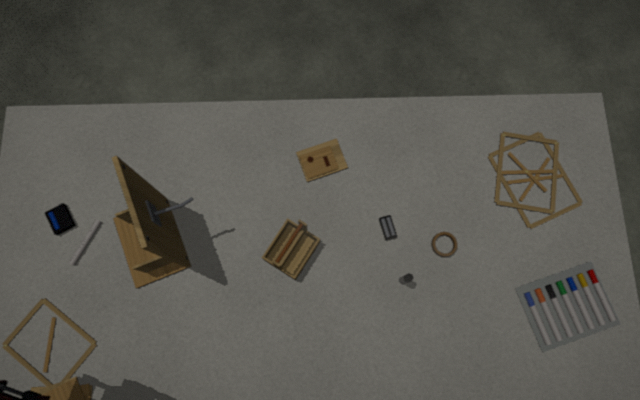

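View pics/scene.png

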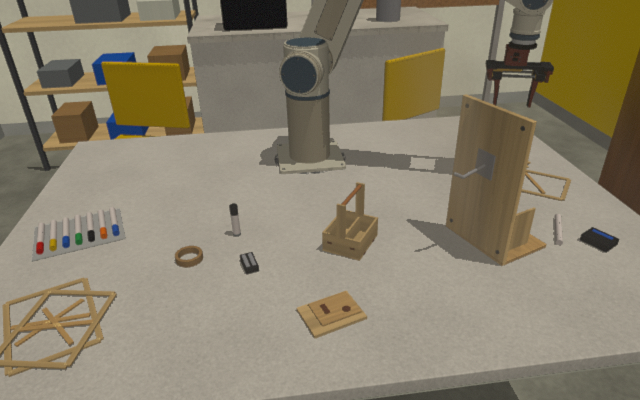

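The top view shows the tote at about (292,248), the glue stick at (406,280), and the stand panel at (118–150, 157–250) with its hook tip at (192,199). The scene view shows them all standing: glue cap (234,209), tote (350,235), hook (470,170). Next I measure with the depth clouds.

Run:
```python
from h import *
T=np.load("top.npz");S=np.load("scene.npz")
def sel(Z,u0,u1,v0,v1,z0,z1):
    p=Z["P"][v0:v1,u0:u1].reshape(-1,3);return p[(p[:,2]>z0)&(p[:,2]<z1)]
for n,Z,b in(("top",T,(385,425,262,300)),("scene",S,(220,250,195,245))):
    for z0,z1 in((20,50),(50,80),(80,100)):
        p=sel(Z,*b,z0,z1);print(n,"glue",z0,len(p),p.min(0).round(),p.max(0).round(),p.mean(0).round(1)) if len(p) else 0
# tote: handle points z>110
for n,Z,b in(("top",T,(250,335,205,290)),("scene",S,(315,385,180,262))):
    p=sel(Z,*b,45,62);r=cv2.minAreaRect(p[:,:2].astype(np.float32));print(n,"tote rim",len(p),r)
    p=sel(Z,*b,125,150);
    if len(p)>5:
        r=cv2.minAreaRect(p[:,:2].astype(np.float32));print("handle",len(p),r,p.mean(0).round(1),p[:,2].max())
p=sel(T,230,360,190,300,-20,12);print("table z",np.median(p[:,2]))
# stand panel
p=sel(T,100,200,140,280,345,375);r=cv2.minAreaRect(p[:,:2].astype(np.float32));print("panel top",len(p),r,np.median(p[:,2]))
p=sel(T,150,200,190,215,190,245);print("hook top",len(p),p[np.argsort(p[:,0])][::max(1,len(p)//12)].round())
p=sel(S,440,500,140,200,190,245);print("hook scn",len(p))
# front face plane from scene
p=sel(S,450,545,95,260,60,340)
c,cnt=np.median(p,0),0
rng=np.random.default_rng(0);best=None
for _ in range(300):
    a=p[rng.choice(len(p),3,False)];nn=np.cross(a[1]-a[0],a[2]-a[0])
    if np.linalg.norm(nn)<1:continue
    nn/=np.linalg.norm(nn);k=abs((p-a[0])@nn)<4
    if k.sum()>cnt:cnt=k.sum();best=k
q=p[best];nn=np.linalg.svd(q-q.mean(0),full_matrices=False)[2][2];print("plane",cnt,len(p),nn,q.mean(0),q.min(0),q.max(0))
```

```text
top glue 20 18 [ 425. -240.   24.] [ 442. -231.   49.] [ 432.2 -233.6   35.9]
top glue 50 17 [ 425. -243.   51.] [ 444. -230.   79.] [ 433.2 -233.8   66.4]
top glue 80 60 [ 426. -251.   80.] [ 446. -231.   95.] [ 435.1 -240.2   88.7]
scene glue 20 73 [ 435. -253.   22.] [ 449. -233.   49.] [ 443.8 -242.3   34.9]
scene glue 50 78 [ 435. -253.   50.] [ 450. -233.   80.] [ 444.2 -242.4   64.8]
scene glue 80 54 [ 429. -253.   80.] [ 448. -233.   94.] [ 441.3 -243.1   87.7]
top tote rim 424 ((519.7886962890625, 47.00341796875), (100.43585968017578, 120.72440338134766), 55.7170524597168)
handle 244 ((519.4530639648438, 47.29587173461914), (21.719173431396484, 119.59990692138672), 55.921485900878906) [519.8  46.6 141.8] 147.91659353729273
scene tote rim 565 ((522.0252685546875, 44.099002838134766), (103.35978698730469, 126.0766830444336), 56.89377212524414)
handle 237 ((521.9931640625, 44.28456497192383), (24.285614013671875, 127.66946411132812), 56.199554443359375) [529.8  41.4 139.1] 147.18376162533016
table z -0.009898493415486632
panel top 781 ((576.8054809570312, 350.163818359375), (199.6457977294922, 15.617744445800781), 20.757238388061523) 359.01300510069217
hook top 207 [[575. 340. 242.]
 [582. 333. 229.]
 [585. 338. 227.]
 [588. 314. 220.]
 [590. 312. 219.]
 [593. 299. 217.]
 [595. 311. 217.]
 [598. 306. 217.]
 [600. 291. 215.]
 [603. 351. 219.]
 [607. 278. 214.]
 [610. 264. 228.]
 [621. 362. 192.]]
hook scn 1090
plane 7334 8392 [ 3.59731709e-01 -9.33055780e-01  9.03168063e-05] [590.15480507 347.56526276 209.50162802] [485.46904286 306.63276602  60.0500425 ] [676.41554161 384.69436666 339.91983294]
```

```bash
cat >> h.py <<'E'
GO=18.7
def tool(xdir_deg,lean_deg,about):
    "fingers down, tool x heading xdir; about='y': z leans to +x; about='x': z leans to -y (left-hand of y)"
    a=np.radians(xdir_deg);x=np.array([np.cos(a),np.sin(a),0]);z=np.array([0,0,-1.]);y=np.cross(z,x)
    R=Ro.from_matrix(np.c_[x,y,z]);l=np.radians(lean_deg)
    return R*Ro.from_rotvec([0,l,0] if about=='y' else [l,0,0])
def tcp(g,R): return np.array(g,float)+R.apply([0,0,GO])
def chain(*tg,start=None):
    "rows, one call each, for grasp-point targets (g,R); long ones are split"
    p,R=start or pose()
    for g,R1 in tg:
        q=tcp(g,R1);n=0
        dv=(R.inv()*R1).as_rotvec();k=int(max(np.ceil(np.linalg.norm(q-p)/195),np.ceil(np.linalg.norm(dv)/1.45),1));s=(q-p)/k
        for i in range(k):
            rows=max(np.linalg.norm(s)/62.5,np.degrees(np.linalg.norm(dv)/k)/10.7)
            print(np.round(np.r_[dv/k/1.5,R.inv().apply(s)/200],3).tolist(),"rows>=%.1f"%rows)
            R=R*Ro.from_rotvec(dv/k);p=p+s
    return p,R
G=np.array([437.5,-242,0]);TO=np.array([520.3,46.3,0]);TA=55.8
ux=np.array([np.cos(np.radians(TA)),np.sin(np.radians(TA)),0]);uy=np.array([-ux[1],ux[0],0])
SA=20.9;sx=np.array([-np.sin(np.radians(SA)),np.cos(np.radians(SA)),0])
SO=np.array([579.2,344.0,0]);SEAT=SO-65*sx+[0,0,220]
RG=tool(TA,20,'y')
E
python3 - <<'E'
from h import *
print(RG.as_matrix().round(2),SEAT)
chain((G+[0,0,190],RG),(G+[0,0,72],RG))
E
```

```text
[[ 0.53  0.83  0.19]
 [ 0.78 -0.56  0.28]
 [ 0.34  0.   -0.94]] [602.38796996 283.27670917 220.        ]
[-0.043, 0.033, 0.24, -0.495, -0.699, 0.05] rows>=2.7
[-0.043, 0.033, 0.24, -0.711, -0.48, -0.018] rows>=2.7
[-0.043, 0.033, 0.24, -0.832, -0.195, -0.078] rows>=2.7
[-0.043, 0.033, 0.24, -0.841, 0.116, -0.122] rows>=2.7
[-0.043, 0.033, 0.24, -0.738, 0.413, -0.145] rows>=2.7
[0.0, -0.0, -0.0, -0.202, -0.0, 0.554] rows>=1.9
```

>>> servo_tool:
  rows:
    - [-0.043, 0.033, 0.24, -0.495, -0.699, 0.05, 87]
    - [-0.043, 0.033, 0.24, -0.495, -0.699, 0.05, 87]
    - [-0.043, 0.033, 0.24, -0.495, -0.699, 0.05, 87]
    - [-0.043, 0.033, 0.24, -0.495, -0.699, 0.05, 87]

```text
t: 0.6
ee_pos: [256.8, 420.3, 212.2]
orientation: [-1.074, -2.91, -0.108]
ft_force: [-0.6, 0.8, 0.8]
width: 86.7
grasp_force: 0.0
```

>>> servo_tool:
  rows:
    - [-0.043, 0.033, 0.24, -0.711, -0.48, -0.018, 87]
    - [-0.043, 0.033, 0.24, -0.711, -0.48, -0.018, 87]
    - [-0.043, 0.033, 0.24, -0.711, -0.48, -0.018, 87]
    - [-0.043, 0.033, 0.24, -0.711, -0.48, -0.018, 87]

```text
t: 1.1
ee_pos: [303.7, 257.0, 202.6]
orientation: [-1.559, -2.633, -0.216]
ft_force: [0.5, 0.4, -0.7]
width: 86.7
grasp_force: 0.0
```

>>> servo_tool:
  rows:
    - [-0.043, 0.033, 0.24, -0.832, -0.195, -0.078, 70]
    - [-0.043, 0.033, 0.24, -0.832, -0.195, -0.078, 70]
    - [-0.043, 0.033, 0.24, -0.832, -0.195, -0.078, 70]
    - [-0.043, 0.033, 0.24, -0.832, -0.195, -0.078, 70]

```text
t: 1.6
ee_pos: [351.5, 92.2, 192.6]
orientation: [-1.983, -2.276, -0.313]
ft_force: [-0.2, 0.1, -0.6]
width: 69.9
grasp_force: 0.0
```

>>> servo_tool:
  rows:
    - [-0.043, 0.033, 0.24, -0.841, 0.116, -0.122, 60]
    - [-0.043, 0.033, 0.24, -0.841, 0.116, -0.122, 60]
    - [-0.043, 0.033, 0.24, -0.841, 0.116, -0.122, 60]
    - [-0.043, 0.033, 0.24, -0.841, 0.116, -0.122, 60]

```text
t: 2.1
ee_pos: [398.3, -72.4, 182.0]
orientation: [-2.331, -1.855, -0.396]
ft_force: [-0.3, 0.9, 0.2]
width: 60.1
grasp_force: 0.0
```

>>> servo_tool:
  rows:
    - [-0.043, 0.033, 0.24, -0.738, 0.413, -0.145, 60]
    - [-0.043, 0.033, 0.24, -0.738, 0.413, -0.145, 60]
    - [-0.043, 0.033, 0.24, -0.738, 0.413, -0.145, 60]
    - [-0.043, 0.033, 0.24, -0.738, 0.413, -0.145, 60]
    - [-0.043, 0.033, 0.24, -0.738, 0.413, -0.145, 60]

```text
t: 2.72
ee_pos: [442.5, -233.6, 171.4]
orientation: [-2.595, -1.382, -0.464]
ft_force: [0.3, 0.1, 0.1]
width: 59.8
grasp_force: 0.0
```

Run:
```python
from h import *
o=ctrl.get_obs();print(o["t"],o["qpos"].round(2));p,R=pose();print(p,tcp(G+[0,0,190],RG),((RG.inv()*R).as_rotvec()).round(3))
im,d,K,Rc,t=cam("wrist");save("w1",im);P=cloud(d,K,Rc,t)
m=(np.hypot(P[...,0]-G[0],P[...,1]-G[1])<40)&(P[...,2]>82)&(P[...,2]<96)&(d>0);q=P[m];print(len(q),q.min(0),q.max(0),cv2.minEnclosingCircle(q[:,:2].astype(np.float32)))
chain((G+[0,0,72],RG))
```

```text
2.725 [-0.72  0.34  1.95  0.44  0.94 -0.41]
[ 442.50755064 -233.55655496  171.4178415 ] [ 441.09495976 -236.71017735  172.42774799] [ 0.002  0.005 -0.004]
610 [ 427.10233239 -250.0041824    86.37556009] [ 446.78357561 -230.08825125   92.57103183] ((436.69580078125, -240.10769653320312), 10.304922103881836)
[-0.001, -0.003, 0.003, -0.219, 0.004, 0.544] rows>=1.9
```

View pics/w1.png

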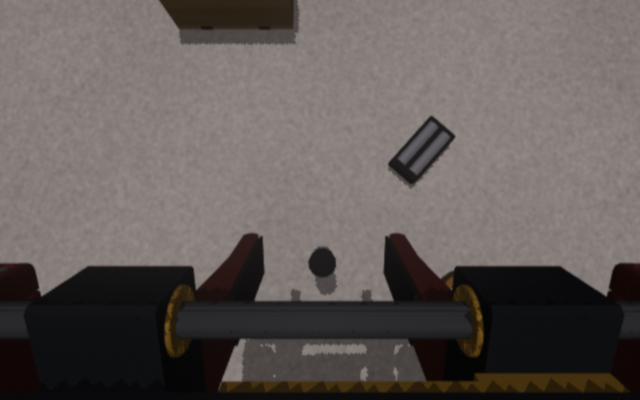

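The wrist view shows the glue stick cap at (322,262), centred between the fingers, with the tote top left and the battery holder well clear.

```bash
sed -i 's/^G=np.array(\[437.5,-242,0\])/G=np.array([436.9,-240.6,0])/' h.py
python3 - <<'E'
from h import *
print(pose()[0]);chain((G+[0,0,72],RG))
E
```

```text
[ 442.31097706 -233.43496131  171.56039238]
[-0.001, -0.003, 0.003, -0.215, -0.002, 0.545] rows>=1.9
```

>>> servo_tool:
  rows:
    - [0, -0.003, 0.003, -0.11, 0, 0.28, 50]
    - [0, -0.003, 0.003, -0.215, 0, 0.545, 45]
    - [0, -0.003, 0.003, -0.215, 0, 0.545, 45]
    - [0, -0.003, 0.003, -0.215, 0, 0.545, 10]
    - [0, -0.003, 0.003, -0.215, 0, 0.545, 10]
    - [0, -0.003, 0.003, -0.215, 0, 0.545, 10]
    - [0, -0.003, 0.003, -0.215, 0, 0.545, 10]
    - [0, -0.003, 0.003, -0.215, 0, 0.545, 10]

```text
t: 3.78
ee_pos: [442.1, -239.2, 56.7]
orientation: [-2.605, -1.376, -0.462]
ft_force: [-2.0, -0.6, 9.9]
width: 19.0
grasp_force: 30.0
```

Run:
```python
from h import *
p,R=pose();g=p-R.apply([0,0,GO]);print(g,G,ctrl.get_obs()["width"],ctrl.get_obs()["grasp_force"])
off=np.array([0,0,g[2]])-0
P1=TO-24*ux
chain((g+[0,0,110],RG),(P1+[0,0,g[2]+105],RG),(P1+[0,0,g[2]+9],RG))
```

```text
[ 438.41563129 -244.43619364   74.31948348] [ 436.9 -240.6    0. ] 18.95903776314711 30.005486011505127
[0.003, -0.0, -0.001, 0.188, 0.002, -0.517] rows>=1.8
[-0.0, 0.0, -0.0, 0.612, -0.239, 0.236] rows>=2.2
[-0.0, 0.0, -0.0, 0.612, -0.239, 0.236] rows>=2.2
[-0.0, 0.0, -0.0, -0.164, -0.0, 0.451] rows>=1.5
```

>>> servo_tool:
  rows:
    - [0.003, 0, 0, 0.094, 0, -0.26, 10]
    - [0.003, 0, 0, 0.188, 0, -0.517, 10]
    - [0.003, 0, 0, 0.188, 0, -0.517, 10]

```text
t: 4.15
ee_pos: [443.1, -240.4, 169.3]
orientation: [-2.606, -1.38, -0.461]
ft_force: [-0.1, -0.5, 0.9]
width: 19.4
grasp_force: 30.0
```

>>> servo_tool:
  rows:
    - [0, 0, 0, 0.612, -0.239, 0.236, 10]
    - [0, 0, 0, 0.612, -0.239, 0.236, 10]
    - [0, 0, 0, 0.612, -0.239, 0.236, 10]

```text
t: 4.53
ee_pos: [474.4, -100.0, 161.8]
orientation: [-2.596, -1.378, -0.453]
ft_force: [0.6, -1.5, -0.1]
width: 19.6
grasp_force: 30.0
```

>>> servo_tool:
  rows:
    - [0, 0, 0, 0.41, -0.16, 0.157, 10]
    - [0, 0, 0, 0.602, -0.239, 0.236, 10]
    - [0, 0, 0, 0.602, -0.239, 0.236, 10]
    - [0, 0, 0, 0.602, -0.239, 0.236, 10]

```text
t: 5.03
ee_pos: [508.3, 30.7, 159.0]
orientation: [-2.599, -1.377, -0.454]
ft_force: [-0.3, -0.0, -0.3]
width: 19.7
grasp_force: 30.0
```

Run:
```python
from h import *
p,R=pose();g=p-R.apply([0,0,GO]);o=ctrl.get_obs();print(g,o["width"],o["ft_force"],o["t"])
P1=TO-26*ux;print(P1)
im,d,K,Rc,t=cam("scene");P=cloud(d,K,Rc,t);save("s2",cv2.resize(im[100:270,250:420],None,fx=3,fy=3))
chain((P1+[0,0,74.3+9],RG))
im,d,K,Rc,t=cam("wrist");save("w2",im)
```

```text
[504.79763995  25.41401506 176.57886122] 19.71177521990785 [-0.25911205 -0.04552953 -0.34867086] 5.025
[505.68583218  24.79590507   0.        ]
[-0.002, 0.001, -0.001, -0.156, 0.005, 0.44] rows>=1.5
```

View pics/s2.png

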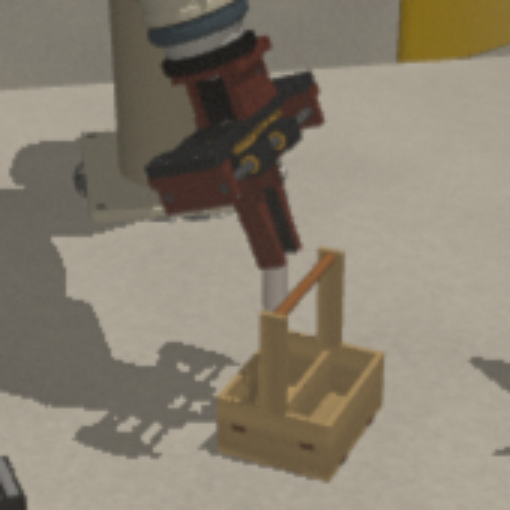

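View pics/w2.png

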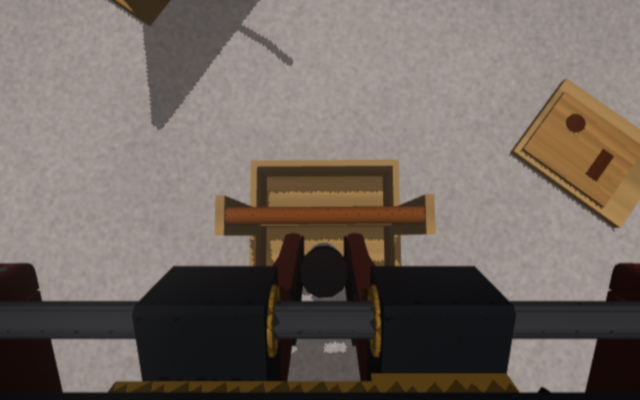

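The glue stick hangs upright in the fingers over the near pocket: the cap is at (323,270) in the wrist view, centred along the handle, which spans columns 222–428 at row 215. I'll lower it and release.

>>> servo_tool:
  rows:
    - [0, 0, 0, -0.08, 0.005, 0.22, 10]
    - [0, 0, 0, -0.16, 0.005, 0.45, 10]
    - [0, 0, 0, -0.16, 0.005, 0.45, 10]
    - [0, 0, 0, -0.16, 0.005, 0.45, 10]

```text
t: 5.62
ee_pos: [509.6, 29.9, 64.5]
orientation: [-2.601, -1.373, -0.455]
ft_force: [-0.1, -0.0, -0.8]
width: 19.7
grasp_force: 29.9
```

Run:
```python
from h import *
p,R=pose();g=p-R.apply([0,0,GO]);o=ctrl.get_obs();print(g,o["width"],o["ft_force"],o["t"])
chain((g+[0,0,-3],R))
```

```text
[506.00462492  24.54977627  82.05959505] 19.70954744935765 [-0.11703004 -0.0303231  -0.77375596] 5.625
[0.0, 0.0, 0.0, -0.005, 0.0, 0.014] rows>=0.0
```

>>> servo_tool:
  rows:
    - [0, 0, 0, -0.004, 0, 0.01, 10]
    - [0, 0, 0, -0.004, 0, 0.01, 10]
    - [0, 0, 0, -0.004, 0, 0.01, 45]
    - [0, 0, 0, -0.004, 0, 0.01, 45]
    - [0, 0, 0, -0.004, 0, 0.01, 45]
    - [0, 0, 0, -0.004, 0, 0.01, 45]
    - [0, 0, 0, -0.004, 0, -0.2, 45]
    - [0, 0, 0, -0.004, 0, -0.45, 45]
    - [0, 0, 0, -0.004, 0, -0.7, 45]
    - [0, 0, 0, -0.004, 0, -0.7, 45]

```text
t: 6.88
ee_pos: [484.1, -10.7, 198.3]
orientation: [-2.603, -1.376, -0.463]
ft_force: [0.6, -0.5, -0.1]
width: 44.7
grasp_force: 0.0
```

Run:
```python
from h import *
im,d,K,Rc,t=cam("wrist");save("w3",im);P=cloud(d,K,Rc,t)
l=lambda a:np.c_[(a-TO)@ux,(a-TO)@uy,a[:,2]]
q=l(P[d>0]);
c=q[(abs(q[:,0])<50)&(abs(q[:,1])<45)&(q[:,2]>75)&(q[:,2]<110)];print("glue top",len(c),c.min(0),c.max(0))
h=q[(abs(q[:,0])<20)&(abs(q[:,1])<75)&(q[:,2]>130)&(q[:,2]<150)];print("handle",len(h),h.min(0),h.max(0),np.median(h,0), [np.median(h[(h[:,1]>a)&(h[:,1]<a+20)],0).round(1) for a in(-45,-10,25)])
RH=tool(TA+90,35,'x');print(RH.as_matrix().round(2),tool(TA+90,-35,'x').as_matrix()[:,2].round(2), pose())
```

```text
glue top 524 [-31.14167249  -8.78084644  75.30587655] [-11.29918268  10.74836618  97.49774234]
handle 3108 [ -9.54379649 -60.00517554 130.11406694] [ 13.32398315  60.26328268 146.18601204] [  0.83115705  -0.42182664 142.57078459] [array([  1.1, -34.9, 142.3]), array([ 9.000e-01, -1.000e-01,  1.425e+02]), array([  0.5,  35.2, 142.4])]
[[-0.83  0.46 -0.32]
 [ 0.56  0.68 -0.47]
 [ 0.   -0.57 -0.82]] [ 0.32  0.47 -0.82] (array([483.16470386, -10.08376388, 196.42144282]), Rotation.from_matrix(array([[ 5.29128336e-01,  8.26361741e-01,  1.92741995e-01],
                            [ 7.76237120e-01, -5.63139545e-01,  2.83425099e-01],
                            [ 3.42752297e-01, -3.54760055e-04, -9.39425749e-01]])))
```

View pics/w3.png

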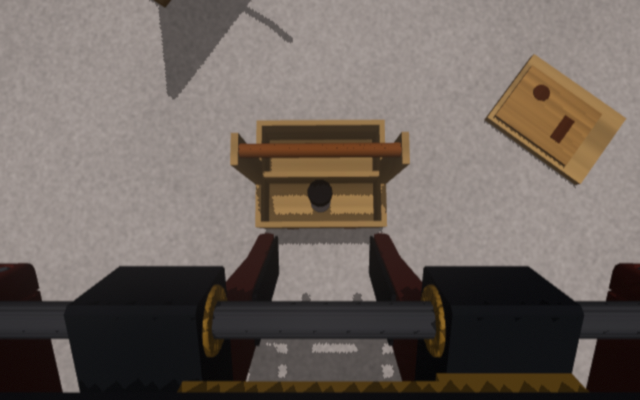

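The glue stick stands free in the near pocket, cap at (320,192) in the wrist view, and the tote has not moved. Next is the handle, with the tool leaned 35° and gripping 25 mm off the middle so that the hook stays clear.

```bash
cat >> h.py <<'E'
RH=tool(TA+90,-35,'x');H=TO+0.8*ux+25*uy+[0,0,138]
RS=tool(SA+180,-35,'x');hx=-np.array([np.cos(np.radians(SA)),np.sin(np.radians(SA)),0]);HS=SEAT+25*hx
E
python3 - <<'E'
from h import *
z=RH.apply([0,0,1])
chain((H-90*z,RH),(H,RH))
E
```

```text
[-0.068, 0.068, -0.521, 0.064, -0.065, 0.024] rows>=4.3
[-0.068, 0.068, -0.521, 0.09, -0.004, 0.028] rows>=4.3
[-0.0, 0.0, -0.0, 0.0, -0.0, 0.45] rows>=1.4
```

>>> servo_tool:
  rows:
    - [-0.068, 0.068, -0.521, 0.064, -0.065, 0.024, 40]
    - [-0.068, 0.068, -0.521, 0.064, -0.065, 0.024, 40]
    - [-0.068, 0.068, -0.521, 0.064, -0.065, 0.024, 40]
    - [-0.068, 0.068, -0.521, 0.064, -0.065, 0.024, 40]
    - [-0.068, 0.068, -0.521, 0.064, -0.065, 0.024, 40]
    - [-0.068, 0.068, -0.521, 0.064, -0.065, 0.024, 40]

```text
t: 7.68
ee_pos: [478.4, 9.5, 193.3]
orientation: [1.962, 2.336, 0.746]
ft_force: [0.5, -0.5, -1.0]
width: 40.0
grasp_force: 0.0
```

>>> servo_tool:
  rows:
    - [-0.068, 0.068, -0.521, 0.09, 0, 0.028, 40]
    - [-0.068, 0.068, -0.521, 0.09, 0, 0.028, 40]
    - [-0.068, 0.068, -0.521, 0.09, 0, 0.028, 40]
    - [-0.068, 0.068, -0.521, 0.09, 0, 0.028, 40]
    - [-0.068, 0.068, -0.521, 0.09, 0, 0.028, 40]
    - [-0.068, 0.068, -0.521, 0.09, 0, 0.028, 40]
    - [-0.068, 0.068, -0.521, 0.09, 0, 0.028, 40]

```text
t: 8.55
ee_pos: [476.8, 28.0, 194.8]
orientation: [0.838, 2.718, 0.855]
ft_force: [0.4, 0.5, -0.3]
width: 39.9
grasp_force: 0.0
```

Run:
```python
from h import *
p,R=pose();z=RH.apply([0,0,1]);o=ctrl.get_obs();print(p-tcp(H-90*z,RH),(R.inv()*RH).as_rotvec().round(3),o["qpos"].round(2),o["t"])
chain((H,RH))
```

```text
[-0.26072184  0.83344629 -1.56796482] [-0.003 -0.004 -0.002] [-0.33  0.23  2.18  0.89  0.79 -1.98] 8.55
[-0.002, -0.003, -0.002, -0.005, 0.004, 0.442] rows>=1.4
```

Joint 6 is at -1.98 and would come near its limit at the hook. The grasp is the same after a half turn about tool z, so I'll turn it back by that.

>>> servo_tool:
  rows:
    - [0, 0, 0.698, 0, 0, 0, 40]
    - [0, 0, 0.698, 0, 0, 0, 40]
    - [0, 0, 0.698, 0, 0, 0, 40]
    - [0, 0, 0.698, 0, 0, 0, 40]
    - [0, 0, 0.698, 0, 0, 0, 40]
    - [0, 0, 0.698, 0, 0, 0, 40]

```text
t: 9.3
ee_pos: [476.9, 28.0, 195.2]
orientation: [-2.109, -1.95, -0.877]
ft_force: [-1.2, -0.7, 0.9]
width: 39.9
grasp_force: 0.0
```

>>> servo_tool:
  rows:
    - [0, 0, 0.698, 0, 0, 0, 40]
    - [0, 0, 0.698, 0, 0, 0, 40]
    - [0, 0, 0.698, 0, 0, 0, 40]
    - [0, 0, 0.698, 0, 0, 0, 40]
    - [0, 0, 0.698, 0, 0, 0, 40]
    - [0, 0, 0.698, 0, 0, 0, 40]

```text
t: 10.05
ee_pos: [477.0, 28.0, 195.2]
orientation: [-2.593, -0.588, -0.607]
ft_force: [-0.8, 0.4, 1.0]
width: 40.2
grasp_force: 0.0
```

>>> servo_tool:
  rows:
    - [0, 0, 0.698, 0, 0, 0, 40]
    - [0, 0, 0.698, 0, 0, 0, 40]
    - [0, 0, 0.698, 0, 0, 0, 40]
    - [0, 0, 0.698, 0, 0, 0, 40]
    - [0, 0, 0.698, 0, 0, 0, 40]
    - [0, 0, 0.698, 0, 0, 0, 40]

```text
t: 10.8
ee_pos: [476.9, 28.0, 195.2]
orientation: [-2.435, 0.755, -0.229]
ft_force: [0.7, -0.4, 0.5]
width: 40.4
grasp_force: 0.0
```

```bash
cat >> h.py <<'E'
RH=tool(TA-90,35,'x');RS=tool(SA,35,'x')
E
python3 - <<'E'
from h import *
p,R=pose();z=RH.apply([0,0,1]);o=ctrl.get_obs();print(z,p-tcp(H-90*z,RH),(R.inv()*RH).as_rotvec().round(3),o["qpos"].round(2),o["t"])
chain((H,RH))
E
```

```text
[ 0.32239778  0.47439393 -0.81915204] [-0.15072194  0.81856753 -1.19847688] [ 0.003  0.003 -0.006] [-0.33  0.23  2.18  0.89  0.79  1.17] 10.8
[0.002, 0.002, -0.004, 0.004, -0.002, 0.443] rows>=1.4
```

>>> servo_tool:
  rows:
    - [0, 0, -0.004, 0.004, 0, 0.2, 40]
    - [0, 0, -0.004, 0.004, 0, 0.4, 40]
    - [0, 0, -0.004, 0.004, 0, 0.443, 40]
    - [0, 0, -0.004, 0.004, 0, 0.443, 40]

```text
t: 11.3
ee_pos: [505.6, 69.7, 122.5]
orientation: [-2.44, 0.741, -0.232]
ft_force: [-0.7, -0.3, 0.3]
width: 39.8
grasp_force: 0.0
```

>>> servo_tool:
  rows:
    - [0, 0, 0, 0, 0, 0, 0]
    - [0, 0, 0, 0, 0, 0, 0]
    - [0, 0, 0, 0, 0, 0, 0]
    - [0, 0, 0, 0, 0, 0, 0]
    - [0, 0, 0, 0, 0, 0, 0]
    - [0, 0, 0, 0, 0, 0, 0]

```text
t: 12.05
ee_pos: [506.2, 69.2, 123.1]
orientation: [-2.439, 0.741, -0.235]
ft_force: [-1.9, -2.3, 6.9]
width: 9.2
grasp_force: 30.0
```

Run:
```python
from h import *
p,R=pose();g=p-R.apply([0,0,GO]);print(g-H)
chain((g+[0,0,20],R),(g+[0,0,125],R))
```

```text
[ 0.19815179 -0.68556385  0.48191041]
[0.0, 0.0, 0.0, 0.0, -0.057, -0.082] rows>=0.3
[-0.0, 0.0, 0.0, 0.001, -0.3, -0.431] rows>=1.7
```

Gripped. I'll lift a little, then fully, and check for sag.

>>> servo_tool:
  rows:
    - [0, 0, 0, 0, -0.028, -0.041, 0]
    - [0, 0, 0, 0, -0.057, -0.082, 0]
    - [0, 0, 0, 0, -0.057, -0.082, 0]
    - [0, 0, 0, 0, -0.057, -0.082, 0]

```text
t: 12.55
ee_pos: [505.5, 69.4, 142.1]
orientation: [-2.44, 0.742, -0.233]
ft_force: [0.1, 0.0, -2.9]
width: 9.1
grasp_force: 30.0
```

>>> servo_tool:
  rows:
    - [0, 0, 0, 0, -0.06, -0.09, 0]
    - [0, 0, 0, 0, -0.12, -0.17, 0]
    - [0, 0, 0, 0, -0.18, -0.26, 0]
    - [0, 0, 0, 0, -0.24, -0.345, 0]
    - [0, 0, 0, 0, -0.3, -0.431, 0]
    - [0, 0, 0, 0, -0.3, -0.431, 0]
    - [0, 0, 0, 0, -0.3, -0.431, 0]

```text
t: 13.42
ee_pos: [505.1, 69.5, 246.4]
orientation: [-2.44, 0.742, -0.232]
ft_force: [0.6, -0.5, -3.8]
width: 9.3
grasp_force: 30.0
```

Run:
```python
from h import *
p,R=pose();g=p-R.apply([0,0,GO]);o=ctrl.get_obs();print(g-H,(R.inv()*RH).as_rotvec().round(3),o["ft_force"],o["moment"],o["width"],o["qpos"].round(2))
im,d,K,Rc,t=cam("scene");save("s4",cv2.resize(im[80:280,280:480],None,fx=2.8,fy=2.8))
P=cloud(d,K,Rc,t);q=P[(d>0)];q=np.c_[(q-TO)@ux,(q-TO)@uy,q[:,2]]
# upright tops & tilt in uy-z plane: lowest edge of tote
b=q[(abs(q[:,0])<60)&(abs(q[:,1])<80)&(q[:,2]>110)&(q[:,2]<220)]
for a in range(-65,65,15):
    s=b[(b[:,1]>a)&(b[:,1]<a+15)]
    if len(s)>20: print(a,len(s),np.percentile(s[:,2],[2,98]).round(1))
n=HS-45*sx+[0,0,45]
chain((HS-85*sx+[0,0,45],RS))
```

```text
[ -0.90461787  -0.3488955  123.78647663] [0.003 0.005 0.005] [ 0.61969676 -0.4793588  -3.84249184] [-0.39171358  0.48295099 -0.02467173] 9.288669960835902 [-0.22  0.16  2.1   0.81  0.82  1.39]
-65 1019 [124.5 213.3]
-50 72 [125.1 179.3]
-35 98 [126.6 179.3]
-20 104 [128.  179.8]
-5 142 [127.1 188.4]
10 105 [128.8 179.2]
25 102 [126.7 180.2]
40 239 [128.7 215.8]
55 371 [131.1 216.4]
[0.002, -0.364, -0.522, 0.041, -0.701, 0.467] rows>=5.1
```

View pics/s4.png

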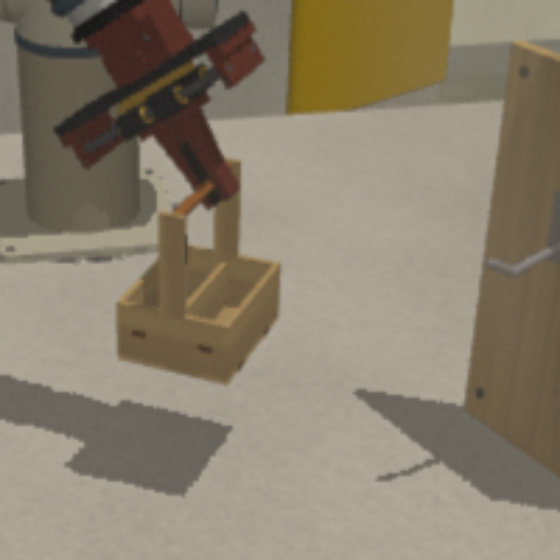

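The tote hangs nearly level from the offset grip, box at (200,310) in the crop, with the hook ahead at (520,262). The front upright hides the glue stick from this side. Moving to the front of the hook.

>>> servo_tool:
  rows:
    - [0, -0.04, -0.06, 0.005, -0.08, 0.05, 0]
    - [0, -0.08, -0.12, 0.01, -0.16, 0.105, 0]
    - [0, -0.12, -0.175, 0.014, -0.235, 0.156, 0]
    - [0, -0.16, -0.233, 0.018, -0.312, 0.208, 0]
    - [0, -0.202, -0.29, 0.023, -0.39, 0.26, 0]
    - [0, -0.243, -0.348, 0.027, -0.468, 0.312, 0]
    - [0, -0.283, -0.406, 0.032, -0.545, 0.363, 0]
    - [0.002, -0.324, -0.464, 0.036, -0.623, 0.415, 0]
    - [0.002, -0.364, -0.522, 0.041, -0.701, 0.467, 0]
    - [0.002, -0.364, -0.522, 0.041, -0.701, 0.467, 0]

```text
t: 14.72
ee_pos: [606.9, 205.8, 249.1]
orientation: [-2.494, -0.461, 0.145]
ft_force: [-1.0, -0.8, -3.5]
width: 9.3
grasp_force: 30.0
```

>>> servo_tool:
  rows:
    - [0, 0, 0, 0, 0, 0, 0]
    - [0, 0, 0, 0, 0, 0, 0]

```text
t: 14.98
ee_pos: [605.6, 204.1, 250.7]
orientation: [-2.495, -0.458, 0.144]
ft_force: [0.5, -0.4, -3.1]
width: 9.5
grasp_force: 30.0
```

Run:
```python
from h import *
p,R=pose();g=p-R.apply([0,0,GO]);o=ctrl.get_obs();print(g-(HS-85*sx+[0,0,45]),(R.inv()*RS).as_rotvec().round(3),o["ft_force"],o["qpos"].round(2),o["t"])
sy=-hx
for n in("scene","top","wrist"):
    im,d,K,Rc,t=cam(n);P=cloud(d,K,Rc,t)
    if n=="wrist":save("w5",im)
    if n=="top":save("t5",cv2.resize(im[150:290,120:320],None,fx=3,fy=3))
    q=P[d>0];L=np.c_[(q-SO)@sx,(q-SO)@sy,q[:,2]]
    h=L[(L[:,0]>-105)&(L[:,0]<-15)&(abs(L[:,1])<14)&(L[:,2]>195)&(L[:,2]<238)]
    for a in range(-105,-15,15):
        s=h[(h[:,0]>=a)&(h[:,0]<a+15)]
        if len(s)>3:print(n,"hook",a,len(s),s[:,0].min().round(1),s[:,1].min().round(1),s[:,1].max().round(1),s[:,2].max().round(1))
    u=L[(abs(L[:,0]+150)<25)&(abs(L[:,1])<80)&(L[:,2]>255)&(L[:,2]<280)]
    for a in (-70,-50,-30,-10,10,30,50):
        s=u[(u[:,1]>=a)&(u[:,1]<a+20)]
        if len(s)>3:print(n,"handle",a,len(s),np.percentile(s,[2,98],axis=0).round(1).tolist())
chain((HS-35*sx+[0,0,45],RS))
```

```text
[ 0.05108596 -0.85130094  0.97413651] [ 0.    -0.001 -0.002] [ 0.45482389 -0.35036827 -3.05207189] [0.04 0.52 1.54 0.59 1.34 1.03] 14.975
scene hook -90 14 -87.2 2.2 6.6 225.3
scene hook -75 17 -74.7 -1.2 6.3 219.4
scene hook -60 21 -59.7 -2.0 5.7 220.1
scene hook -45 20 -44.8 -1.3 5.8 223.4
scene hook -30 24 -29.8 -2.7 6.8 226.0
scene handle -70 15 [[-164.2, -62.0, 256.1], [-142.3, -52.9, 272.2]]
scene handle -50 12 [[-172.9, -36.0, 255.7], [-149.9, -30.1, 278.8]]
scene handle -30 117 [[-174.0, -27.4, 255.8], [-137.4, -11.4, 279.2]]
scene handle -10 35 [[-158.5, -9.3, 263.6], [-149.6, 9.2, 271.0]]
scene handle 10 36 [[-157.9, 10.2, 262.5], [-151.1, 29.5, 271.7]]
scene handle 30 34 [[-158.7, 31.2, 263.8], [-150.0, 48.0, 272.1]]
scene handle 50 86 [[-164.8, 52.7, 255.5], [-142.1, 61.0, 272.4]]
top hook -90 24 -89.8 -4.4 3.0 230.7
top hook -75 23 -74.6 -4.2 3.6 224.8
top hook -60 26 -59.2 -3.8 4.4 220.8
top hook -45 24 -43.8 -3.6 3.9 222.9
top hook -30 24 -29.3 -4.3 4.5 226.4
top handle -70 55 [[-160.5, -62.1, 257.6], [-140.6, -50.8, 274.0]]
top handle -50 69 [[-158.8, -49.3, 257.3], [
[... 354 characters left out ...]
29.9
wrist hook -75 114 -74.8 -1.8 6.1 221.9
wrist hook -60 213 -60.0 -1.8 6.1 218.7
wrist hook -45 198 -45.0 -2.0 6.0 221.9
wrist hook -30 186 -29.9 -2.1 6.0 226.0
wrist handle -70 335 [[-161.1, -59.6, 268.9], [-147.2, -54.0, 273.2]]
wrist handle -50 291 [[-156.8, -37.1, 265.7], [-147.6, -30.1, 273.8]]
wrist handle -30 2018 [[-169.5, -29.1, 256.7], [-133.6, -10.8, 279.1]]
wrist handle -10 1040 [[-155.1, -9.6, 264.6], [-147.0, 9.6, 271.6]]
wrist handle 10 1158 [[-155.2, 10.5, 264.0], [-147.3, 29.6, 271.4]]
wrist handle 30 1268 [[-155.1, 30.4, 264.0], [-147.2, 49.5, 271.2]]
wrist handle 50 1458 [[-161.3, 50.5, 256.3], [-139.7, 60.4, 272.4]]
[0.0, -0.001, -0.0, -0.002, -0.204, 0.152] rows>=0.8
```

View pics/w5.png

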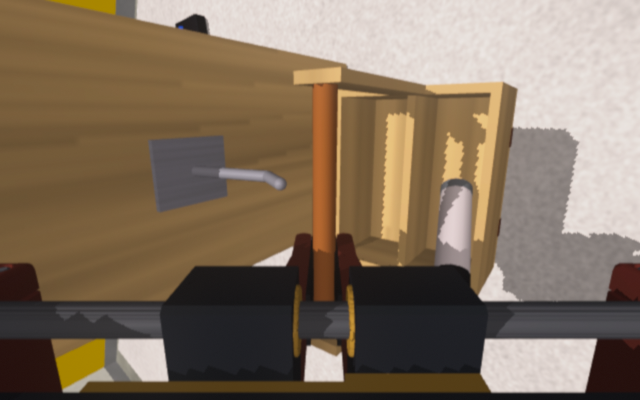

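Wrist view: the handle is at column 325, the hook tip at (282,184), and the glue stick stands in its pocket at (457,230). The hook measures within 2 mm of its expected place. I'll insert, shifted by 1.5 mm to centre the handle.

```bash
echo "HS=HS-1.5*hx" >>h.py
python3 - <<'E'
from h import *
s=chain((HS+[0,0,46],RS))
chain((HS+[0,0,3],RS),start=s)
E
```

```text
[0.0, -0.001, -0.0, 0.005, -0.35, 0.249] rows>=1.4
[-0.0, -0.0, 0.0, -0.0, 0.123, 0.176] rows>=0.7
```

>>> servo_tool:
  rows:
    - [0, 0, 0, 0.001, -0.07, 0.05, 0]
    - [0, 0, 0, 0.002, -0.14, 0.1, 0]
    - [0, 0, 0, 0.003, -0.21, 0.15, 0]
    - [0, 0, 0, 0.004, -0.28, 0.2, 0]
    - [0, 0, 0, 0.005, -0.35, 0.249, 0]
    - [0, 0, 0, 0.005, -0.35, 0.249, 0]
    - [0, 0, 0, 0.005, -0.35, 0.249, 0]

```text
t: 16.0
ee_pos: [576.8, 285.3, 250.4]
orientation: [-2.495, -0.46, 0.143]
ft_force: [-0.5, -0.6, -3.1]
width: 9.2
grasp_force: 30.0
```

>>> servo_tool:
  rows:
    - [0, 0, 0, 0, 0.025, 0.035, 0]
    - [0, 0, 0, 0, 0.05, 0.07, 0]
    - [0, 0, 0, 0, 0.075, 0.105, 0]
    - [0, 0, 0, 0, 0.1, 0.14, 0]
    - [0, 0, 0, 0, 0.123, 0.176, 0]
    - [0, 0, 0, 0, 0.123, 0.176, 0]
    - [0, 0, 0, 0, 0.123, 0.176, 0]

```text
t: 16.88
ee_pos: [576.8, 285.5, 207.6]
orientation: [-2.495, -0.46, 0.143]
ft_force: [-0.3, -0.3, -3.1]
width: 9.2
grasp_force: 30.0
```

Run:
```python
from h import *
p,R=pose();g=p-R.apply([0,0,GO]);o=ctrl.get_obs();print(g-HS,o["ft_force"],o["moment"],o["t"])
sy=-hx
im,d,K,Rc,t=cam("wrist");P=cloud(d,K,Rc,t);save("w6",im)
q=P[d>0];L=np.c_[(q-SO)@sx,(q-SO)@sy,q[:,2]]
for a in (-65,-8,12,30,53):
    s=L[(L[:,1]>=a)&(L[:,1]<a+12)&(abs(L[:,0]+65)<12)&(L[:,2]>215)&(L[:,2]<240)]
    if len(s)>3:print(a,len(s),np.percentile(s,[2,50,98],axis=0).round(1).tolist())
chain((HS+[0,0,-1],RS))
```

```text
[0.19908186 0.56070164 2.89597235] [-0.34496621 -0.3338681  -3.11495837] [-0.53245193  0.04177041  0.02457748] 16.875
-65 263 [[-74.8, -57.7, 225.4], [-69.1, -55.5, 228.6], [-61.1, -53.1, 229.6]]
-8 769 [[-75.9, -7.6, 216.7], [-67.0, -0.6, 225.8], [-60.6, 3.9, 227.9]]
12 671 [[-68.7, 12.2, 221.2], [-66.1, 18.2, 226.2], [-60.7, 23.7, 228.0]]
30 770 [[-68.6, 30.3, 220.6], [-66.1, 36.1, 226.1], [-59.9, 41.8, 227.8]]
53 1285 [[-74.7, 53.4, 216.4], [-67.2, 58.8, 227.3], [-53.7, 62.2, 229.0]]
[0.0, -0.001, 0.0, -0.002, 0.013, 0.015] rows>=0.1
```

View pics/w6.png

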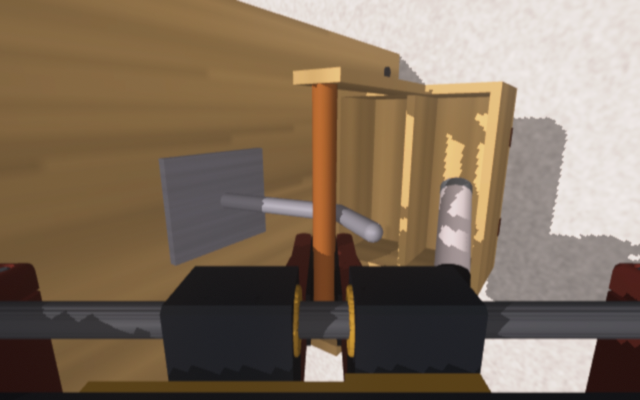

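The handle lies over the hook's valley, with the rod crossing under it at (325,210) and the tip beyond at (372,232). I'll lower until it carries the weight.

>>> servo_tool:
  rows:
    - [0, 0, 0, 0, 0.006, 0.008, 0]
    - [0, 0, 0, 0, 0.01, 0.013, 0]
    - [0, 0, 0, 0, 0.01, 0.013, 0]

```text
t: 17.3
ee_pos: [577.0, 285.5, 205.0]
orientation: [-2.494, -0.46, 0.142]
ft_force: [-1.9, -0.6, 2.8]
width: 9.6
grasp_force: 30.0
```

>>> servo_tool:
  rows:
    - [0, 0, 0, 0, 0, 0, 14]
    - [0, 0, 0, 0, 0, 0, 20]
    - [0, 0, 0, 0, 0, 0, 32]
    - [0, 0, 0, 0, 0, 0, 32]
    - [0, 0, 0, 0, 0, 0, 32]
    - [0, 0, 0, 0, 0, -0.1, 32]
    - [0, 0, 0, 0, 0, -0.25, 32]
    - [0, 0, 0, 0, 0, -0.5, 32]
    - [0, 0, 0, 0, 0, -0.8, 32]
    - [0, 0, 0, 0, 0, -0.9, 32]

```text
t: 18.55
ee_pos: [615.5, 186.7, 356.1]
orientation: [-2.497, -0.46, 0.134]
ft_force: [0.8, -0.0, -1.0]
width: 31.6
grasp_force: 0.0
```

>>> servo_tool:
  rows:
    - [0, 0, 0, 0, 0, -0.3, 32]
    - [0, 0, 0, 0, 0, -0.3, 32]
    - [0, 0, 0, 0, 0, -0.3, 32]
    - [0, 0, 0, 0, 0, -0.3, 32]
    - [0, 0, 0, 0, 0, -0.3, 32]
    - [0, 0, 0, 0, 0, -0.3, 32]
    - [0, 0, 0, 0, 0, -0.3, 32]
    - [0, 0, 0, 0, 0, -0.3, 32]
    - [0, 0, 0, 0, 0, -0.3, 32]
    - [0, 0, 0, 0, 0, -0.3, 32]

```text
t: 19.8
ee_pos: [625.6, 156.6, 400.8]
orientation: [-2.495, -0.46, 0.143]
ft_force: [0.1, -0.5, 0.1]
width: 32.0
grasp_force: 0.0
```

Run:
```python
from h import *
sy=-hx
for k in range(2):
    im,d,K,Rc,t=cam("wrist");P=cloud(d,K,Rc,t)
    q=P[d>0];L=np.c_[(q-SO)@sx,(q-SO)@sy,q[:,2]]
    for a in (-65,-25,12,30,53):
        s=L[(L[:,1]>=a)&(L[:,1]<a+12)&(abs(L[:,0]+65)<14)&(L[:,2]>205)&(L[:,2]<245)]
        if len(s)>3:print(a,len(s),np.percentile(s,[2,50,98],axis=0).round(1).tolist())
s,_=ctrl.get_image("scene");a=cv2.resize(s[90:270,400:560],(400,450))
b=cv2.resize(im,(400,250));b=np.vstack([b,np.zeros((200,400,3),np.uint8)]);save("f",np.hstack([a,b]));print(ctrl.get_obs()["t"])
```

```text
-65 125 [[-76.7, -58.0, 206.6], [-69.5, -55.2, 224.3], [-54.5, -53.1, 226.2]]
-25 98 [[-69.4, -24.5, 217.4], [-67.1, -19.0, 223.8], [-60.9, -13.4, 225.8]]
12 103 [[-68.4, 12.4, 220.5], [-66.0, 17.8, 225.2], [-60.4, 23.9, 227.2]]
30 117 [[-68.0, 30.2, 219.7], [-65.2, 35.5, 225.7], [-59.4, 41.6, 227.6]]
53 191 [[-73.3, 53.7, 206.1], [-66.6, 58.7, 227.3], [-52.1, 61.9, 229.4]]
-65 123 [[-76.3, -58.1, 207.2], [-69.1, -55.1, 224.1], [-53.9, -53.0, 225.8]]
-25 98 [[-69.4, -24.6, 217.5], [-67.0, -19.1, 223.7], [-60.1, -13.3, 225.8]]
12 103 [[-68.7, 12.3, 220.5], [-65.6, 17.7, 225.2], [-60.6, 23.9, 227.2]]
30 118 [[-68.1, 30.2, 220.0], [-65.7, 36.4, 225.7], [-59.4, 41.6, 227.3]]
53 185 [[-73.8, 53.7, 206.8], [-67.1, 58.8, 227.5], [-52.0, 62.0, 229.6]]
19.95
```

View pics/f.png

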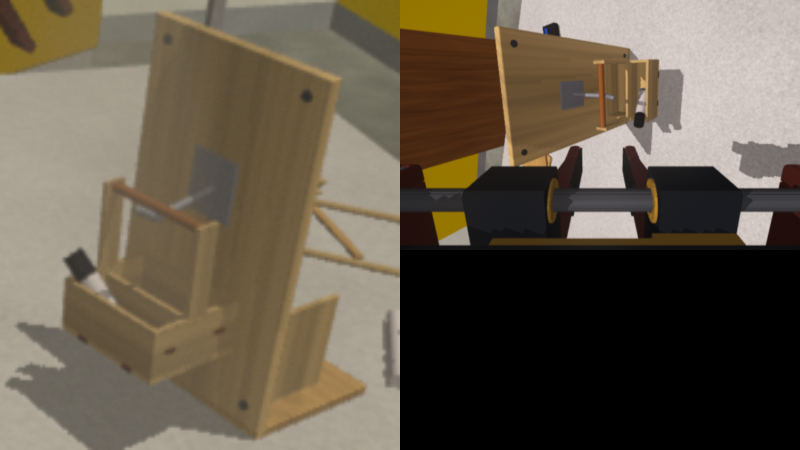

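The tote hangs on the hook (handle from (115,187) to (210,225) in the left half), about 1.7° off level and steady over two looks. The glue stick leans inside its pocket at (85,270). The gripper is clear, so I'm handing in.

```bash
python3 -c "
from workcell import ctrl
print(ctrl.close_job())"
```

```text
the job is handed in; nothing more can be done
None
```

The glue stick is in one pocket, leaning inside it, and the tote hangs still on the hook by the middle of its handle, about 1.7° off level; I moved none of the other items, the gripper is clear, and the job was handed in at about 20 s.

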